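# Bring the open jar under the dosing pipette and hold the carousel

## Task

Push the jar carousel's carriage along its rail to the middle station, where the pipette stands, until it clicks into the detent; leave it seated there. Then turn the carousel by its round centre knob only, not by the disc or the jars, until the one jar without a lid is directly below the pipette tip. Finish while still gripping the knob, holding the carousel still for dosing; keep clear of the pipette stand, and leave the other things on the counter where they are.

Things in the scene. Friction and masses are not known exactly. Their poses are not given: they have to be found in the camera images.
- slide_base: fixed aluminium base plate of the dosing slide, 150 x 480 x 12 mm, lying on the counter. Origin: centre of its underside, vertically below the middle station. Its y axis is the rail direction (the carriage joint grows along +y), its x axis points away from the robot towards the pipette stand, z up. Two round guide shafts between end blocks run along y, tops 38 mm above the counter.
- carriage (a joint): position of the carriage along the rail, m: 0 = seated in the detent of the middle (dosing) station, negative = short of it towards the -y end, where it starts. Travel -0.15 to +0.15; further detents at -0.13 and +0.13. A sprung ball gives each detent: it takes about 10 N to push in or out of one and the ball draws the carriage to the exact place when it is let go within about 4 mm. Elsewhere the carriage slides with about 1.5 N of friction and stays where it is left
- push_handle (a point): centre of the carriage's upright black push handle, a round post 22 mm in diameter and 72 mm tall (36 mm above and below this point), fixed to the carriage on a flat arm on the robot's side, 158 mm from the carousel axis along the base's -x. The top of the arm, 32 mm wide, is 46 mm below this point; the edge of the carousel disc is 40 mm from this point's axis. It can be pushed along the rail with the fingertips or gripped from above
- carousel (a joint): angle of the carousel on the carriage, rad, counter-clockwise seen from above; 0 = the open jar points along the base's +x, to the pipette's side (any whole number of turns is the same place; it turns freely without stops, with light bearing friction of 0.03 N m). It starts at 0.7 to 5.58
- centre_knob: round steel knob in the centre of the carousel, an upright cylinder 36 mm in diameter and 34 mm tall on a 12 mm spindle. Origin: its centre, on the turning axis, 180 mm above the counter. It turns with the carousel. Apart from the spindle and its 32 mm foot nothing stands within 65 mm of the axis above the disc (top of the disc 73 mm above the counter)
- disc: round wooden disc of the carousel that carries the jars, 236 mm in diameter, 10 mm thick, top 73 mm above the counter. Origin: on the turning axis, at counter height
- open_jar: the open jar: glass, 42 mm in diameter, 52 mm tall, no lid, open mouth 31 mm wide inside; clipped in its well on the carousel. Origin: centre of its underside, 88 mm from the turning axis
- jar_mouth (a point): centre of the open jar's mouth, level with its rim, about 126 mm above the counter, 88 mm from the turning axis
- lidded_jars: the five other jars, the same glass with domed steel lids, 62 mm tall, clipped in their wells at 60 degree steps on the same 88 mm circle as the open jar. Lid tops are 136 mm above the counter. Origin: on the turning axis, level with the jars' undersides
- pipette_stand: steel rod 300 mm tall, with clamp and amber glass pipette with black rubber bulb, bolted to the slide base beside the middle station on the side away from the robot. Origin: same place as slide_base. The pipette leans away from the carousel by 35 degrees from the vertical; the rod stands 160 mm along the base's +x and 55 mm along its +y
- pipette_tip (a point): lower end of the pipette's thin steel needle (3.6 mm thick, 26 mm long, below the amber glass tube), 150 mm above the counter, 88 mm along the base's +x from the middle of the station; the jars pass below it
- mold: bystander: grey silicone cube mold, 120 x 120 x 40 mm, on the counter. Origin: centre of its underside
- pail: bystander: small empty tin-plated pail with wire bail, 110 mm across the rim, 100 mm tall (bail to 150 mm). Origin: centre of its underside
- wood_box: bystander: closed wooden box with a brass latch, 112 x 172 x 81 mm. Origin: centre of its underside

How it is judged:
On the way, in this order (a step that is already met when the one before it is completed fails the run):
1. the carriage is seated in the detent of the middle station (value of joint carriage between -0.004 and 0.004 m), for 0.3 s.
2. with the carriage still seated, the open jar is turned under the pipette tip by the gripped knob (all of step 1 and horizontal distance between jar_mouth and pipette_tip below 0.009 m and contact force between the fingers and centre_knob above 4 N), for 0.2 s.
At the end, for the whole second after the job is handed in: The carriage is within 4 mm of the middle station's detent, the centre of the open jar's mouth is within 9 mm of the pipette tip seen from above, the carousel is still (under 0.05 rad/s), and the fingers grip its centre knob with more than 4 N (all of step 2 and velocity of joint carousel between -0.05 and 0.05 rad/s); the arm keeps its last pose, push and grip.
It fails at once if a jar is touched (more than 2 N) (contact force between anything else and lidded_jars above 2 N or contact force between anything else and open_jar above 2 N).
It fails at once if the disc is pushed (more than 2 N) instead of the knob (contact force between anything else and disc above 2 N).
It fails at once if the pipette stand is touched (more than 2 N) (contact force between anything else and pipette_stand above 2 N).
It fails at once if a bystander is moved more than 20 mm (distance of any of mold, pail, wood_box from where it was at the start of the episode above 0.02 m).
It also fails if it takes over 58 s, if anything falls off the work surface, if the arm or the gripper's body presses on something with over 40 N, if the wrist force passes 120 N, or if a joint passes its speed limit or range.

## Robot

A 6-joint arm with a two-finger parallel gripper is mounted at the origin on the work surface. World frame = base frame: x ahead of the robot, y to its left, z up, the work surface at z = 0. Lengths are in m, angles in rad, forces in N, time in s.
With the tool pointing down it reaches from about 0.25 to 0.775 m from the base axis. Payload 8.9 kg.
Tool frame: the origin (TCP) lies at the very end of the fingers, on their centre line; the grasp point (between the pads) lies 19 mm behind it; x points along the fingers, y is the direction in which the jaws open and shut, and the axes are right-handed (so a half turn about x gives the same grasp; the last joint's range is limited). The gripper opens to 85 mm and grips with 20 to 120 N. Pads are 22 mm wide; open, the fingers measure 114 mm over their backs; the gripper's body (76 mm by 85 mm) begins 54 mm behind the grasp point. The pads swing forward as they close: fully open they stand 13 mm farther back than shut.
Start: joints at [0.969, 0.291, -0.153, 1.127, 0, 1.431], TCP at [0.234, 0.47, 0.231] pointing down, gripper open.
Joint ranges: [-2.52, 2.52], [-0.91, 1.74], [-1.3, 1.37], [-1.96, 2.02], [-1.52, 1.47], [-3.14, 3.14]. Speed limits (rad/s): [2.22, 2.22, 2.79, 3.14, 3.14, 3.14].

## Interface

Orientations are given as [roll, pitch, yaw] about the fixed x, y, z axes, in that order (R = Rz(yaw) Ry(pitch) Rx(roll)).
In Python, from rig import * gives the robot as it stands.
- The arm moves only by the tool step_arm, never from a script. Its argument "deltas" is a list of rows, each an object of numbers: "tx", "ty", "tz": the shift along the tool's x, y, z in mm; "ax", "ay", "az": the turn, a rotation vector about the tool's x, y, z in rad; "jaw": the closure, from -1 (fully open) to 1 (shut). In form: [{"tx": .., "ty": .., "tz": .., "ax": .., "ay": .., "az": .., "jaw": ..}, ...]. A call has 1 to 12 rows; each row shifts and turns the commanded pose from where the row before left it, along the tool's axes as they then stand; what a row does not reach is not made up. A row lasts 1/12 s, in which the tool goes at most 41.7 mm and 7.16 degrees, less where a joint would pass 70% of its speed; a pose out of reach is approached as far as the arm can. A call with a gripper value outside its range is refused whole. The fingers move at their own pace and stop on an object; "force" is the grip in N (left out, the last holds). Time passes only in rows, so rows that do not move let the fingers close. It gives the time, the measured TCP pose, the force and the opening at its end, in the units of the state.
- get_obs(): the state, without advancing time (a new reading comes with each control period).
- get_image(name): name is "scene" or "top" or "wrist"; returns a dict with "image" (384x512x3 uint8, blue, green, red), "range_z" (384x512 float32, m along the optical axis (not along the pixel's ray), 0 where there is no reading), "intrinsics" (3x3 intrinsics, pixels), "pose" (4x4, takes a point from camera to world coordinates); the wrist camera has in their place "mount" (4x4, takes a point from camera to tool coordinates, whose origin is the TCP and whose axes are the tool frame's). Camera axes: x right, y up, looking along -z (the intrinsics and any distortion apply to the point x, -y, -z); pixel columns grow to the right and rows downward; lengths in m; the calibration is good to about 2 mm. A picture is of the moment at which its call begins: read the wrist's pose just before it.
- hand_in(): hands the job in, once; it reports no verdict.
Trained networks look in the newest picture that a camera, given by its name, has taken for a name from the list of things; names that differ only in an ending like _2 or _b are one class to them, and where a whole thing is asked for, a point or a joint stands for the part that bears it (a point fixed in the world has none). Each returns a list of dicts, best first, with "score" (0 to 1); they miss things now and then, are a little off and sometimes report something else, mostly with a low value. They report only what shows in the picture. A call takes as long as a camera call.
- spot_in(camera, query): "extent" ([left, top, right, bottom] in pixels, round what is visible of it).
- silhouettes(camera, query): "mask" (384x512 bool, what is visible of it) and "extent" ([left, top, right, bottom] in pixels, round what is visible of it).
The state is a dict: "t": time; "qpos": joint angles; "qd": joint speeds; "tau": joint torques, N m; "ee_pos": TCP position; "orientation": TCP orientation; "force": force on the tool from outside, world axes, zero at the start; "torque": the same for the moment, N m; "opening": finger opening in m.
Only numpy, scipy, OpenCV 4.12 (cv2) and the standard library are available. Lean on these libraries where they do the work, as an engineer would, in place of code of your own. Each camera call takes 0.05 s, during which the arm holds its last target.

## Working session

There is one attempt and no reset: what is moved stays moved. The work goes in short steps, Python scripts to look and compute and a tool call to move; the robot and the scene stay as the last step left them, time stands still between calls to the robot, and variables do not carry over. Pictures are saved under pics/ and viewed, and the job is handed in when it is done.

Besides the shell and the picture viewer there is one more tool, called after "Call:" as name([rows], argument=value, ...), one row to a line, values as JSON. step_arm: Moves the arm, as the interface text tells. Its arguments: {"type":"object","properties":{"deltas":{"type":"array","items":{"type":"object","properties":{"tx":{"type":"number"},"ty":{"type":"number"},"tz":{"type":"number"},"ax":{"type":"number"},"ay":{"type":"number"},"az":{"type":"number"},"jaw":{"type":"number"}}}},"force":{"type":"number"}},"required":["deltas"]}

```bash
mkdir -p pics; ls; python3 - <<'E'
from rig import *
import cv2,pickle
o=get_obs();print(o)
for n in("scene","top"):
    d=get_image(n);cv2.imwrite(f"pics/{n}0.png",d["image"]);pickle.dump(d,open(f"{n}0.pkl","wb"))
    print(n,d["intrinsics"].tolist(),d["pose"].round(3).tolist(),[k for k in d])
    for q in("centre_knob","push_handle","open_jar","pipette_stand","slide_base","disc","lidded_jars","wood_box","mold","pail"):
        print(q,[(round(r["score"],2),[int(v) for v in r["extent"]]) for r in spot_in(n,q)[:2]])
E
```

```text
pics
{'t': 0.0, 'qpos': array([ 9.68642950e-01,  2.91293674e-01, -1.54166806e-01,  1.12668334e+00,
        5.74617913e-06,  1.43150683e+00]), 'qd': array([-0.00031566, -0.00050859,  0.00043976,  0.00023767,  0.00079439,
        0.00166283]), 'tau': array([-5.44431077e-04, -5.37140787e+01,  3.31376410e+01,  1.56877778e-02,
       -2.00121813e-04, -2.12371833e-05]), 'ee_pos': array([0.23414898, 0.46938481, 0.23071024]), 'orientation': array([-1.71435013,  1.56944882, -2.17721401]), 'force': array([-0.14673312,  0.43628849, -0.05517223]), 'torque': array([0.01787381, 0.00707452, 0.02732458]), 'opening': 0.08519936875673075}
scene [[346.74552891057823, 0.0, 257.2261650638232], [0.0, 346.74552891057823, 187.0039003146732], [0.0, 0.0, 1.0]] [[-0.278, -0.725, 0.63, 1.251], [0.961, -0.203, 0.191, 0.246], [-0.011, 0.658, 0.753, 0.979], [0.0, 0.0, 0.0, 1.0]] ['image', 'range_z', 'intrinsics', 'pose']
centre_knob [(0.61, [204, 177, 222, 196])]
push_handle [(0.56, [186, 160, 254, 239])]
open_jar [(0.79, [187, 187, 202, 208])]
pipette_stand [(0.96, [194, 209, 233, 273])]
slide_base [(0.71, [168, 
[... 264 characters left out ...]
])]
top [[374.7686060745577, 0.0, 257.35126277285707], [0.0, 374.7686060745577, 188.9778471623221], [0.0, 0.0, 1.0]] [[0.002, 0.985, -0.174, 0.325], [-1.0, 0.0, -0.01, 0.02], [-0.01, 0.174, 0.985, 1.306], [0.0, 0.0, 0.0, 1.0]] ['image', 'range_z', 'intrinsics', 'pose']
centre_knob [(0.69, [289, 157, 302, 168]), (0.55, [259, 133, 328, 202])]
push_handle [(0.95, [256, 137, 328, 221])]
open_jar [(0.64, [310, 161, 328, 172])]
pipette_stand [(0.89, [254, 84, 286, 132])]
slide_base [(0.73, [203, 82, 346, 220])]
disc [(0.79, [260, 137, 328, 203])]
lidded_jars [(0.63, [257, 139, 314, 198])]
wood_box [(0.75, [80, 188, 139, 226])]
mold [(0.88, [383, 210, 431, 257])]
pail [(0.63, [380, 164, 421, 199])]
```

```bash
python3 - <<'E'
import cv2
a=cv2.imread("pics/scene0.png")[130:300,100:320];b=cv2.imread("pics/top0.png")[70:240,190:350]
cv2.imwrite("pics/s1.png",cv2.resize(a,None,fx=3.5,fy=3.5,interpolation=cv2.INTER_CUBIC))
cv2.imwrite("pics/t1.png",cv2.resize(b,None,fx=3.5,fy=3.5,interpolation=cv2.INTER_CUBIC))
E
```

```text
(no output)
```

View pics/s1.png

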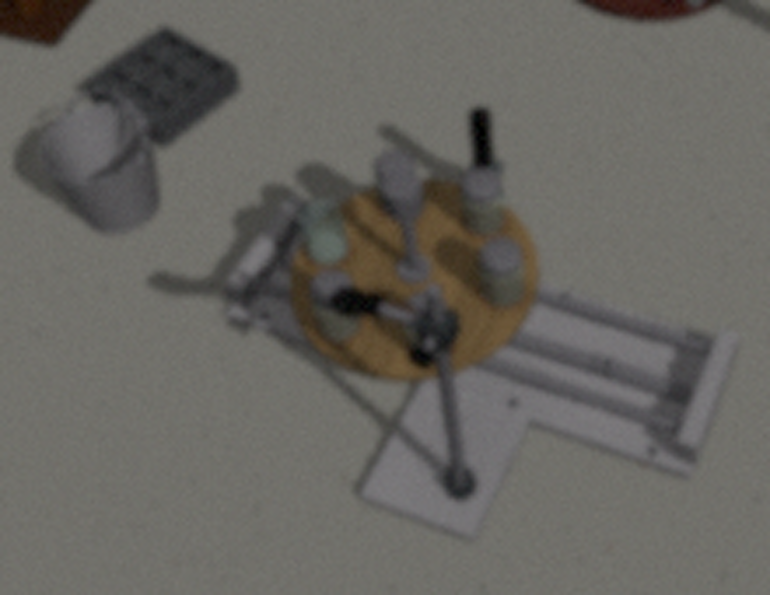

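View pics/t1.png

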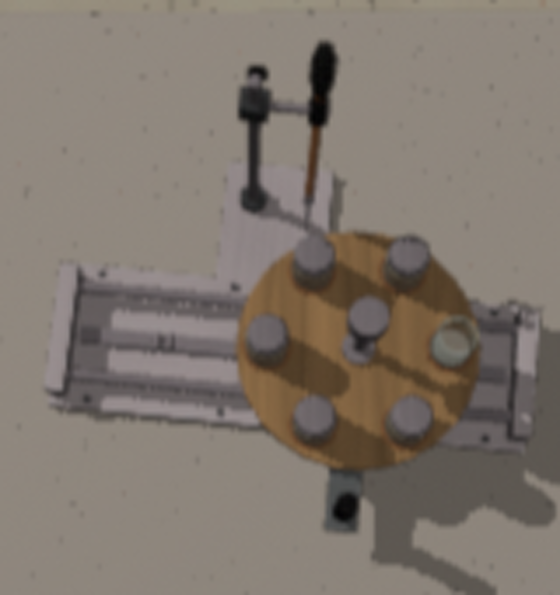

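View pics/top0.png

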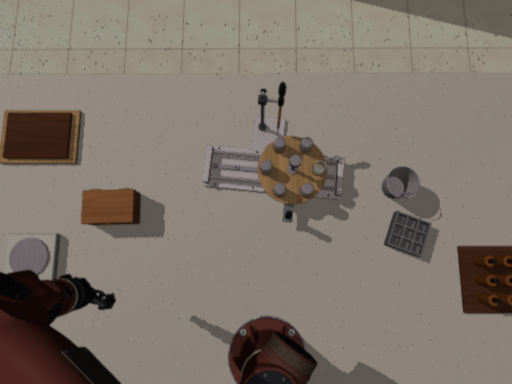

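```bash
cat > h.py <<'E'
import numpy as np,cv2,pickle
def cloud(d,T=None):
    K=d["intrinsics"];T=d["pose"] if T is None else T
    z=d["range_z"];v,u=np.mgrid[:z.shape[0],:z.shape[1]]
    p=np.stack([(u-K[0,2])/K[0,0]*z,-(v-K[1,2])/K[1,1]*z,-z,np.ones_like(z)],-1)@T.T
    p=p[...,:3].copy();p[z==0]=np.nan;return p
def ray(d,u,v,h,T=None):
    K=d["intrinsics"];T=d["pose"] if T is None else T
    r=T[:3,:3]@np.array([(u-K[0,2])/K[0,0],-(v-K[1,2])/K[1,1],-1]);o=T[:3,3]
    return (o+r*(h-o[2])/r[2])
def proj(d,P,T=None):
    K=d["intrinsics"];T=d["pose"] if T is None else T
    c=T[:3,:3].T@(np.asarray(P)-T[:3,3]);return np.array([K[0,2]+K[0,0]*c[0]/-c[2],K[1,2]+K[1,1]*c[1]/c[2]])
def toolT(o):
    from scipy.spatial.transform import Rotation as R
    T=np.eye(4);T[:3,:3]=R.from_euler("xyz",o["orientation"]).as_matrix();T[:3,3]=o["ee_pos"];return T
E
python3 - <<'E'
from h import *
d=pickle.load(open("top0.pkl","rb"));s=pickle.load(open("scene0.pkl","rb"))
for n,x in(("top",d),("scene",s)):
    P=cloud(x);z=P[...,2]
    reg=(P[...,0]>.3)&(P[...,0]<.75)&(P[...,1]>-.35)&(P[...,1]<.3)
    print(n,"counter",np.nanmedian(z[reg]))
    for lo,hi,nm in((.055,.085,"disc"),(.185,.215,"knob"),(.12,.145,"lids"),(.008,.02,"plate")):
        m=reg&(z>lo)&(z<hi);q=P[m];print(nm,m.sum(),np.median(q,0).round(4))
        if nm=="disc":
            rect=cv2.minEnclosingCircle(q[:,:2].astype(np.float32));print(rect)
        if nm=="plate":
            r=cv2.minAreaRect(q[:,:2].astype(np.float32));print(r,cv2.boxPoints(r).round(3).tolist())
c=lambda u,v:(190+(u+.5)/3.5-.5,70+(v+.5)/3.5-.5)
for nm,u,v,h in(("ktop",369,311,.197),("LT",62,265,.012),("LB",50,408,.012),("RT",540,308,.012),("RB",520,452,.012),("tip",308,228,.15),("openrim",460,331,.125),("handletop",345,505,.167),("rodfoot",253,200,.012)):
    print(nm,ray(d,*c(u,v),h).round(4))
E
```

```text
top counter 0.0024331031645850043
disc 2792 [ 0.5975 -0.0806  0.0736]
((0.5830228328704834, -0.08002378046512604), 0.146074578166008)
knob 144 [ 0.6143 -0.0792  0.1971]
lids 658 [ 0.6054 -0.0537  0.1338]
plate 2216 [0.6244 0.0773 0.0131]
((0.5255014896392822, -0.026314377784729004), (0.6419432759284973, 0.4488193094730377), 89.64202117919922) [[0.29899999499320984, -0.34599998593330383], [0.7480000257492065, -0.3490000069141388], [0.7519999742507935, 0.2930000126361847], [0.30300000309944153, 0.29600000381469727]]
scene counter 0.0004742270089359568
disc 2020 [ 0.6257 -0.0794  0.0721]
((0.5895292162895203, -0.07866597175598145), 0.14287860691547394)
knob 107 [ 0.6191 -0.0796  0.1952]
lids 497 [ 0.6081 -0.058   0.132 ]
plate 2303 [0.6594 0.0678 0.0112]
((0.6508784294128418, -0.019891589879989624), (0.19817426800727844, 0.4890085756778717), 0.4014045000076294) [[0.550000011920929, 0.2240000069141388], [0.5540000200271606, -0.26499998569488525], [0.7519999742507935, -0.2639999985694885], [0.7480000257492065, 0.22499999403953552]]
ktop [ 0.6148 -0.0826  0.197 ]
LT [0.7118 0.2135 0.012 ]
LB [0.563  0.2218 0.012 ]
RT [ 0.6663 -0.2731  0.012 ]
RB [ 0.5187 -0.2477  0.012 ]
tip [ 0.7056 -0.0323  0.15  ]
openrim [ 0.6146 -0.1729  0.125 ]
handletop [ 0.4487 -0.0619  0.167 ]
rodfoot [0.7812 0.0179 0.012 ]
```

```bash
python3 - <<'E'
from h import *
from rig import *
d=pickle.load(open("top0.pkl","rb"));s=pickle.load(open("scene0.pkl","rb"))
for x in(d,s):
    P=cloud(x);m=(abs(P[...,0]-.455)<.03)&(abs(P[...,1]+.065)<.03)&(P[...,2]>.04)
    m&=np.linalg.norm(P[...,:2]-[.612,-.081],axis=-1)>.125
    q=P[m];print(len(q));print(np.histogram(q[:,2],bins=np.arange(.04,.18,.01)))
    t=q[q[:,2]>q[:,2].max()-.015];print(t.mean(0),len(t),q[:,2].max())
c=lambda u,v:(190+(u+.5)/3.5-.5,70+(v+.5)/3.5-.5)
for h in(.12,.13,.14,.15): print(h,ray(d,*c(345,503),h))
# scene: handle top at crop (480,112)
cs=lambda u,v:(100+(u+.5)/3.5-.5,130+(v+.5)/3.5-.5)
for h in(.12,.13,.14,.15): print(h,ray(s,*cs(480,115),h))
o=get_obs();T=toolT(o);print(T.round(3));
E
```

```text
137
(array([ 3, 80,  3,  1,  4,  2,  2,  3,  3, 32,  4,  0,  0]), array([0.04, 0.05, 0.06, 0.07, 0.08, 0.09, 0.1 , 0.11, 0.12, 0.13, 0.14,
       0.15, 0.16, 0.17]))
[ 0.45398215 -0.06671611  0.13691053] 38 0.14235229462653232
120
(array([ 1, 14,  2, 12, 12, 12, 12, 13, 13, 29,  0,  0,  0]), array([0.04, 0.05, 0.06, 0.07, 0.08, 0.09, 0.1 , 0.11, 0.12, 0.13, 0.14,
       0.15, 0.16, 0.17]))
[ 0.45984451 -0.06574231  0.13259604] 37 0.13809971762575513
0.12 [ 0.45562814 -0.06531557  0.12      ]
0.13 [ 0.45452585 -0.06459345  0.13      ]
0.14 [ 0.45342356 -0.06387133  0.14      ]
0.15 [ 0.45232128 -0.06314921  0.15      ]
0.12 [ 0.44234101 -0.0724775   0.12      ]
0.13 [ 0.4517576  -0.06876927  0.13      ]
0.14 [ 0.4611742  -0.06506105  0.14      ]
0.15 [ 0.47059079 -0.06135283  0.15      ]
[[-0.     0.446  0.895  0.234]
 [-0.     0.895 -0.446  0.47 ]
 [-1.    -0.     0.     0.231]
 [ 0.     0.     0.     1.   ]]
```

Call:
step_arm([
  {"ty": -25, "tz": 29, "jaw": -1},
  {"ty": -25, "tz": 29, "jaw": -1},
  {"ty": -25, "tz": 29, "jaw": -1},
  {"ty": -25, "tz": 29, "jaw": -1},
  {"ty": -25, "tz": 29, "jaw": -1},
  {"ty": -25, "tz": 29, "jaw": -1},
  {"ty": -25, "tz": 29, "jaw": -1},
  {"ty": -25, "tz": 29, "jaw": -1},
  {"ty": -25, "tz": 29, "jaw": -1},
  {"ty": -25, "tz": 29, "jaw": -1},
  {"ty": -25, "tz": 29, "jaw": -1},
  {"ty": -25, "tz": 29, "jaw": -1},
], force=20)

```text
invalid input at $.deltas[0]: expected keys tx, ty, tz, ax, ay, az, jaw
```

Call:
step_arm([
  {"ax": -0.12},
  {"ax": -0.12},
  {"ax": -0.12},
  {"ax": -0.01},
])

```text
invalid input at $.deltas[0]: expected keys tx, ty, tz, ax, ay, az, jaw
```

```bash
cat > w.py <<'E'
from h import *
from rig import *
import sys
def look(name,cam="wrist",zoom=1.5):
    o=get_obs();d=get_image(cam);cv2.imwrite(f"pics/{name}.png",cv2.resize(d["image"],None,fx=zoom,fy=zoom));
    T=toolT(o)@d["mount"] if cam=="wrist" else d["pose"]
    pickle.dump((d,T,o),open(name+".pkl","wb"));return d,T,o
E
python3 - <<'E'
from w import *
d,T,o=look("w1");print(o["t"],o["ee_pos"],o["force"],toolT(o)[:3,:3].round(3).tolist(),o["qpos"])
P=cloud(d,T)
for h in (.14,):print(proj(d,[.456,-.066,h],T)/1*1.5)
m=(np.linalg.norm(P[...,:2]-[.456,-.066],axis=-1)<.04)&(P[...,2]>.11)
print(m.sum(),P[m].mean(0),P[m][:,2].max())
for q in("centre_knob","push_handle","open_jar","pipette_stand"):
    print(q,[(round(r["score"],2),[int(v*1.5) for v in r["extent"]]) for r in spot_in("wrist",q)[:2]])
E
```

```text
1.1 [0.23438468 0.46977506 0.23129712] [-0.61945101 -0.421026    0.38162577] [[-0.0, 0.446, 0.895], [-0.0, 0.895, -0.446], [-1.0, -0.0, 0.0]] [ 9.68701013e-01  2.90726356e-01 -1.53384711e-01  1.12671235e+00
 -4.71429570e-06  1.43152844e+00]
[-113.18965974  831.11732513]<stdin>:6: RuntimeWarning: Mean of empty slice.
  ret = um.true_divide(
Traceback (most recent call last):
ValueError: zero-size array to reduction operation maximum which has no identity
```

View pics/w1.png

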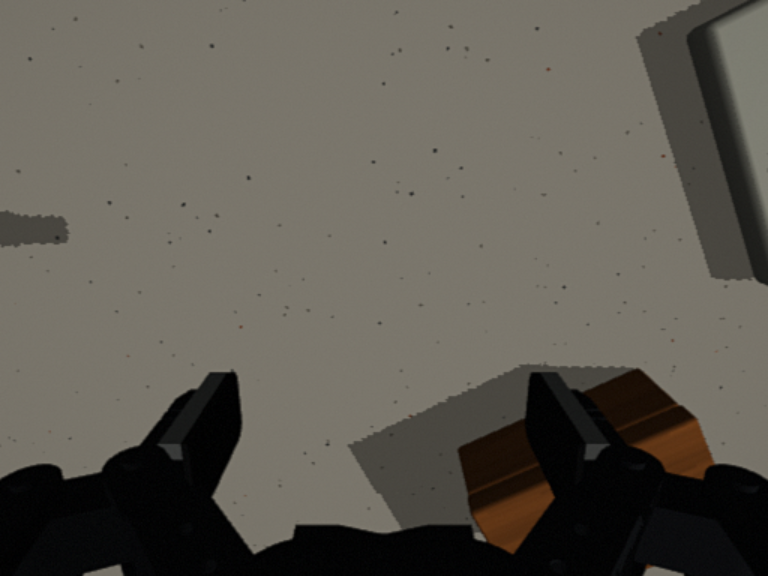

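The wrist picture shows only the open fingers and the wood box at lower right. The move calls were refused because every row needs all the keys.

Call:
step_arm([
  {"tx": 0, "ty": -25, "tz": 29, "ax": 0, "ay": 0, "az": 0, "jaw": -1},
  {"tx": 0, "ty": -25, "tz": 29, "ax": 0, "ay": 0, "az": 0, "jaw": -1},
  {"tx": 0, "ty": -25, "tz": 29, "ax": 0, "ay": 0, "az": 0, "jaw": -1},
  {"tx": 0, "ty": -25, "tz": 29, "ax": 0, "ay": 0, "az": 0, "jaw": -1},
  {"tx": 0, "ty": -25, "tz": 29, "ax": 0, "ay": 0, "az": 0, "jaw": -1},
  {"tx": 0, "ty": -25, "tz": 29, "ax": 0, "ay": 0, "az": 0, "jaw": -1},
  {"tx": 0, "ty": -25, "tz": 29, "ax": 0, "ay": 0, "az": 0, "jaw": -1},
  {"tx": 0, "ty": -25, "tz": 29, "ax": 0, "ay": 0, "az": 0, "jaw": -1},
  {"tx": 0, "ty": -25, "tz": 29, "ax": 0, "ay": 0, "az": 0, "jaw": -1},
  {"tx": 0, "ty": -25, "tz": 29, "ax": 0, "ay": 0, "az": 0, "jaw": -1},
  {"tx": 0, "ty": -25, "tz": 29, "ax": 0, "ay": 0, "az": 0, "jaw": -1},
  {"tx": 0, "ty": -25, "tz": 29, "ax": 0, "ay": 0, "az": 0, "jaw": -1},
], force=20)

```text
t: 2.15
ee_pos: [0.4122, 0.044, 0.2316]
orientation: [0.48, 1.57, 0.017]
force: [0.3, 0.7, 0.8]
opening: 0.0854
```

Call:
step_arm([
  {"tx": 0, "ty": 0, "tz": 0, "ax": -0.12, "ay": 0, "az": 0, "jaw": -1},
  {"tx": 0, "ty": 0, "tz": 0, "ax": -0.12, "ay": 0, "az": 0, "jaw": -1},
  {"tx": 0, "ty": 0, "tz": 0, "ax": -0.12, "ay": 0, "az": 0, "jaw": -1},
  {"tx": 0, "ty": 0, "tz": 0, "ax": -0.01, "ay": 0, "az": 0, "jaw": -1},
])

```text
t: 2.48
ee_pos: [0.4119, 0.0456, 0.2313]
orientation: [0.921, 1.571, 0.833]
force: [0.2, 0.0, -0.2]
opening: 0.0853
```

```bash

python3 - <<'E'
from w import *
d,T,o=look("w2");print(o["t"],o["ee_pos"],o["force"],toolT(o)[:3,:3].round(3).tolist(),o["qpos"])
P=cloud(d,T)
m=(np.linalg.norm(P[...,:2]-[.456,-.066],axis=-1)<.04)&(P[...,2]>.11)
print(m.sum(),P[m].mean(0) if m.any() else 0)
E
```

```text
2.4833 [0.41190877 0.04558093 0.23132345] [ 0.18913357  0.0175877  -0.22021021] [[0.0, 0.088, 0.996], [0.0, 0.996, -0.088], [-1.0, 0.0, 0.0]] [-6.66474136e-02  7.97543319e-02 -4.17632095e-01  1.07338032e+00
  3.72638174e-05  2.16110234e-02]
848 [ 0.45141527 -0.06551417  0.13054442]
```

View pics/w2.png

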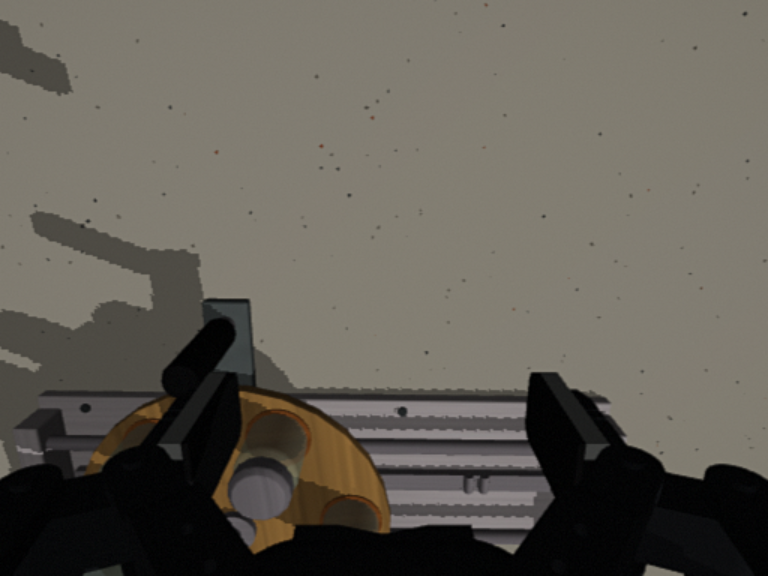

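Call:
step_arm([
  {"tx": 0, "ty": -27, "tz": 13, "ax": 0, "ay": 0, "az": 0, "jaw": -1},
  {"tx": 0, "ty": -27, "tz": 13, "ax": 0, "ay": 0, "az": 0, "jaw": -1},
  {"tx": 0, "ty": -27, "tz": 13, "ax": 0, "ay": 0, "az": 0, "jaw": -1},
  {"tx": 0, "ty": -26, "tz": 13, "ax": 0, "ay": 0, "az": 0, "jaw": -1},
  {"tx": 20, "ty": 0, "tz": 0, "ax": 0, "ay": 0, "az": 0, "jaw": -1},
  {"tx": 20, "ty": 0, "tz": 0, "ax": 0, "ay": 0, "az": 0, "jaw": -1},
  {"tx": 0, "ty": 0, "tz": 0, "ax": 0, "ay": 0, "az": 0, "jaw": -1},
])

```text
t: 3.12
ee_pos: [0.4519, -0.0651, 0.1885]
orientation: [2.935, 1.566, 2.838]
force: [-0.3, 0.9, -0.7]
opening: 0.0859
```

```bash

python3 - <<'E'
from w import *
d,T,o=look("w3");print(o["t"],o["ee_pos"],o["force"],toolT(o)[:3,:3].round(3).tolist())
P=cloud(d,T)
m=(np.linalg.norm(P[...,:2]-[.456,-.066],axis=-1)<.03)&(P[...,2]>.13)&(P[...,2]<.145)
q=P[m];print(m.sum(),q.mean(0),q.min(0),q.max(0))
for h in(.137,): print(proj(d,[.456,-.066,h],T)*1.5)
E
```

```text
3.1167 [ 0.45189337 -0.06506603  0.18847846] [-0.28706816  0.90311063 -0.72210751] [[-0.005, 0.097, 0.995], [0.001, 0.995, -0.097], [-1.0, 0.001, -0.005]]
881 [ 0.45383214 -0.06853538  0.13688253] [ 0.44440975 -0.07930695  0.13000437] [ 0.46519664 -0.05786813  0.13972411]
[381.73786569 327.97342392]
```

View pics/w3.png

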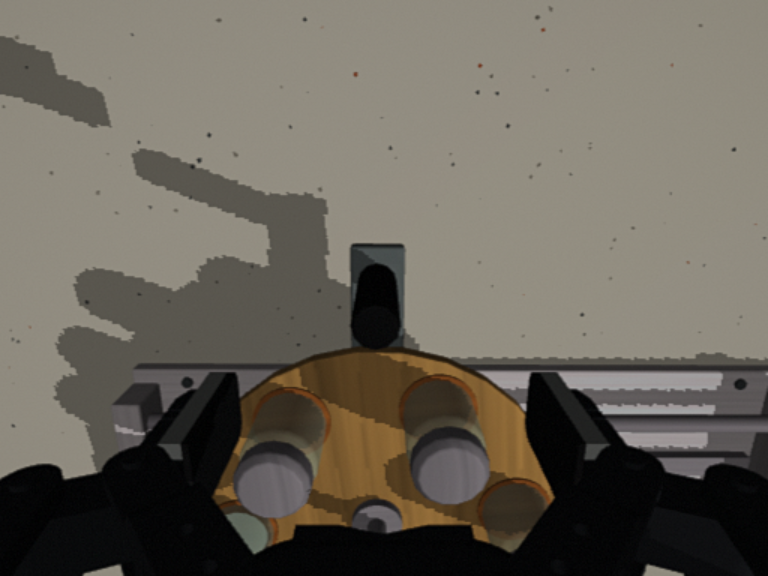

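The handle sits centred between the fingers at about (375, 325), so I descend and grip it.

Call:
step_arm([
  {"tx": 28, "ty": -3, "tz": 1, "ax": 0, "ay": 0, "az": 0, "jaw": -1},
  {"tx": 28, "ty": 0, "tz": 0, "ax": 0, "ay": 0, "az": 0, "jaw": -1},
  {"tx": 28, "ty": 0, "tz": 0, "ax": 0, "ay": 0, "az": 0, "jaw": -1},
  {"tx": 0, "ty": 0, "tz": 0, "ax": 0, "ay": 0, "az": 0, "jaw": 1},
  {"tx": 0, "ty": 0, "tz": 0, "ax": 0, "ay": 0, "az": 0, "jaw": 1},
  {"tx": 0, "ty": 0, "tz": 0, "ax": 0, "ay": 0, "az": 0, "jaw": 1},
  {"tx": 0, "ty": 0, "tz": 0, "ax": 0, "ay": 0, "az": 0, "jaw": 1},
  {"tx": 0, "ty": 0, "tz": 0, "ax": 0, "ay": 0, "az": 0, "jaw": 1},
  {"tx": 0, "ty": 0, "tz": 0, "ax": 0, "ay": 0, "az": 0, "jaw": 1},
], force=40)

```text
t: 3.92
ee_pos: [0.4555, -0.0688, 0.1089]
orientation: [-0.222, 1.568, -0.314]
force: [-1.7, 0.6, 9.6]
opening: 0.0207
```

```bash

python3 - <<'E'
from w import *
o=get_obs();print(o["t"],o["ee_pos"],o["force"],o["opening"],toolT(o)[:3,:3].round(3).tolist())
# base direction from w2/w3 depth? refine axis from top img knob
E
```

```text
3.9167 [ 0.4555067  -0.06875555  0.10891804] [-1.70025892  0.56420549  9.5748362 ] 0.02065361229791311 [[0.003, 0.093, 0.996], [-0.001, 0.996, -0.093], [-1.0, -0.001, 0.003]]
```

Call:
step_arm([
  {"tx": 0, "ty": 10, "tz": 0, "ax": 0, "ay": 0, "az": 0, "jaw": 1},
  {"tx": 0, "ty": 10, "tz": 0, "ax": 0, "ay": 0, "az": 0, "jaw": 1},
  {"tx": 0, "ty": 10, "tz": 0, "ax": 0, "ay": 0, "az": 0, "jaw": 1},
  {"tx": 0, "ty": 10, "tz": 0, "ax": 0, "ay": 0, "az": 0, "jaw": 1},
  {"tx": 0, "ty": 8, "tz": 0, "ax": 0, "ay": 0, "az": 0, "jaw": 1},
  {"tx": 0, "ty": 0, "tz": 0, "ax": 0, "ay": 0, "az": 0, "jaw": 1},
])

```text
t: 4.42
ee_pos: [0.4605, -0.0198, 0.1089]
orientation: [0.056, 1.567, -0.036]
force: [0.3, 1.4, 8.4]
opening: 0.0209
```

```bash

python3 - <<'E'
from w import *
d,T,o=look("t2","top",1);print(o["t"],o["ee_pos"],o["force"],o["opening"])
b=d["image"][70:240,190:350];cv2.imwrite("pics/t2z.png",cv2.resize(b,None,fx=3.5,fy=3.5,interpolation=cv2.INTER_CUBIC))
E
```

```text
4.4167 [ 0.46050153 -0.01982676  0.10892768] [0.34503311 1.44583072 8.37555311] 0.020890868721217322
```

View pics/t2z.png

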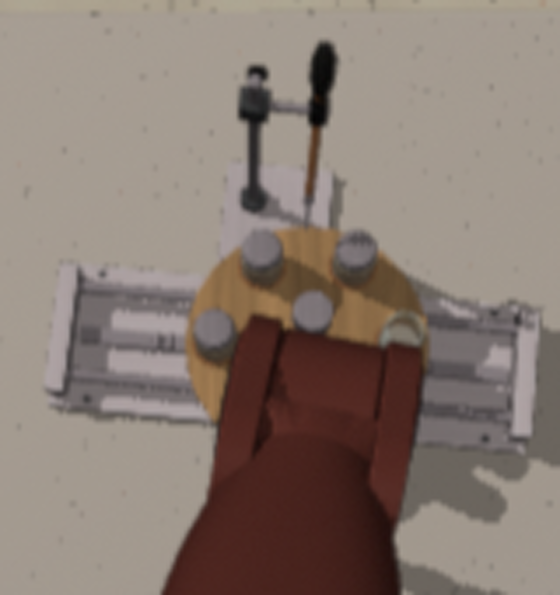

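Call:
step_arm([
  {"tx": 0, "ty": 3, "tz": 0, "ax": 0, "ay": 0, "az": 0, "jaw": 1},
  {"tx": 0, "ty": 3, "tz": 0, "ax": 0, "ay": 0, "az": 0, "jaw": 1},
  {"tx": 0, "ty": 0, "tz": 0, "ax": 0, "ay": 0, "az": 0, "jaw": 1},
])

```text
t: 4.72
ee_pos: [0.461, -0.0155, 0.109]
orientation: [-0.519, 1.567, -0.612]
force: [0.1, -2.8, 7.0]
opening: 0.0205
```

Call:
step_arm([
  {"tx": 0, "ty": 2, "tz": 0, "ax": 0, "ay": 0, "az": 0, "jaw": 1},
  {"tx": 0, "ty": 0, "tz": 0, "ax": 0, "ay": 0, "az": 0, "jaw": 1},
])

```text
t: 4.88
ee_pos: [0.4612, -0.0131, 0.109]
orientation: [-0.243, 1.567, -0.336]
force: [0.2, -1.2, 8.0]
opening: 0.0207
```

Call:
step_arm([
  {"tx": 0, "ty": 2, "tz": 0, "ax": 0, "ay": 0, "az": 0, "jaw": 1},
  {"tx": 0, "ty": 0, "tz": 0, "ax": 0, "ay": 0, "az": 0, "jaw": 1},
])

```text
t: 5.05
ee_pos: [0.4614, -0.0106, 0.1089]
orientation: [0.121, 1.567, 0.028]
force: [0.1, 2.3, 7.2]
opening: 0.0207
```

Call:
step_arm([
  {"tx": 0, "ty": 2, "tz": 0, "ax": 0, "ay": 0, "az": 0, "jaw": 1},
  {"tx": 0, "ty": 0, "tz": 0, "ax": 0, "ay": 0, "az": 0, "jaw": 1},
])

```text
t: 5.22
ee_pos: [0.4617, -0.0079, 0.109]
orientation: [0.488, 1.567, 0.396]
force: [2.2, 7.7, 8.1]
opening: 0.0208
```

Call:
step_arm([
  {"tx": 0, "ty": 2, "tz": 0, "ax": 0, "ay": 0, "az": 0, "jaw": 1},
  {"tx": 0, "ty": 0, "tz": 0, "ax": 0, "ay": 0, "az": 0, "jaw": 1},
  {"tx": 0, "ty": 0, "tz": 0, "ax": 0, "ay": 0, "az": 0, "jaw": 1},
])

```text
t: 5.47
ee_pos: [0.4618, -0.0068, 0.109]
orientation: [0.006, 1.567, -0.087]
force: [-0.5, 0.9, 7.6]
opening: 0.021
```

Call:
step_arm([
  {"tx": 0, "ty": 1, "tz": 0, "ax": 0, "ay": 0, "az": 0, "jaw": 1},
  {"tx": 0, "ty": 0, "tz": 0, "ax": 0, "ay": 0, "az": 0, "jaw": 1},
  {"tx": 0, "ty": 0, "tz": 0, "ax": 0, "ay": 0, "az": 0, "jaw": 1},
])

```text
t: 5.72
ee_pos: [0.4619, -0.0064, 0.109]
orientation: [-0.336, 1.567, -0.429]
force: [-0.1, -2.9, 7.6]
opening: 0.0208
```

The pull-in at 7.7 N followed by the sign change shows the carriage has seated. Now I release and lift.

Call:
step_arm([
  {"tx": 0, "ty": 0, "tz": 0, "ax": 0, "ay": 0, "az": 0, "jaw": -1},
  {"tx": 0, "ty": 0, "tz": 0, "ax": 0, "ay": 0, "az": 0, "jaw": -1},
  {"tx": 0, "ty": 0, "tz": 0, "ax": 0, "ay": 0, "az": 0, "jaw": -1},
  {"tx": 0, "ty": 0, "tz": 0, "ax": 0, "ay": 0, "az": 0, "jaw": -1},
  {"tx": 0, "ty": 0, "tz": 0, "ax": 0, "ay": 0, "az": 0, "jaw": -1},
  {"tx": -15, "ty": 0, "tz": 0, "ax": 0, "ay": 0, "az": 0, "jaw": -1},
  {"tx": -35, "ty": 0, "tz": 0, "ax": 0, "ay": 0, "az": 0, "jaw": -1},
  {"tx": -35, "ty": 0, "tz": 0, "ax": 0, "ay": 0, "az": 0, "jaw": -1},
  {"tx": -35, "ty": 0, "tz": 0, "ax": 0, "ay": 0, "az": 0, "jaw": -1},
  {"tx": -30, "ty": 0, "tz": 0, "ax": 0, "ay": 0, "az": 0, "jaw": -1},
  {"tx": -20, "ty": 0, "tz": 0, "ax": 0, "ay": 0, "az": 0, "jaw": -1},
  {"tx": 0, "ty": 0, "tz": 0, "ax": 0, "ay": 0, "az": 0, "jaw": -1},
])

```text
t: 6.72
ee_pos: [0.4622, -0.006, 0.2813]
orientation: [-0.072, 1.564, -0.164]
force: [-0.1, -0.1, 0.7]
opening: 0.0851
```

```bash

python3 - <<'E'
from w import *
d,T,o=look("w4");print(o["t"],o["ee_pos"],o["force"],o["opening"],toolT(o)[:3,:3].round(3).tolist())
P=cloud(d,T)
m=(np.linalg.norm(P[...,:2]-[.461,-.007],axis=-1)<.03)&(P[...,2]>.13)&(P[...,2]<.145)
q=P[m];print(m.sum(),q.mean(0),q.min(0),q.max(0))
m=(np.linalg.norm(P[...,:2]-[.617,-.023],axis=-1)<.03)&(P[...,2]>.19)&(P[...,2]<.205)
q=P[m];print(m.sum(),q.mean(0),q.min(0),q.max(0)) if m.any() else 0
d,T,o=look("t3","top",1);print(o["t"])
b=d["image"][70:240,190:350];cv2.imwrite("pics/t3z.png",cv2.resize(b,None,fx=3.5,fy=3.5,interpolation=cv2.INTER_CUBIC))
d,T,o=look("s3","scene",1)
b=d["image"][130:300,160:320];cv2.imwrite("pics/s3z.png",cv2.resize(b,None,fx=3.5,fy=3.5,interpolation=cv2.INTER_CUBIC))
E
```

```text
6.7167 [ 0.46217909 -0.00602629  0.28134208] [-0.10033894 -0.05977731  0.69452308] 0.08508216444025458 [[0.006, 0.093, 0.996], [-0.001, 0.996, -0.093], [-1.0, -0.0, 0.006]]
446 [ 0.46046445 -0.00655025  0.13687885] [ 0.45061118 -0.01730012  0.13012734] [0.47174571 0.00387823 0.13947051]
288 [ 0.60377041 -0.02050072  0.19459535] [ 0.60016099 -0.0357719   0.19000096] [ 0.61255613 -0.0059598   0.19870827]
6.7667
```

View pics/w4.png

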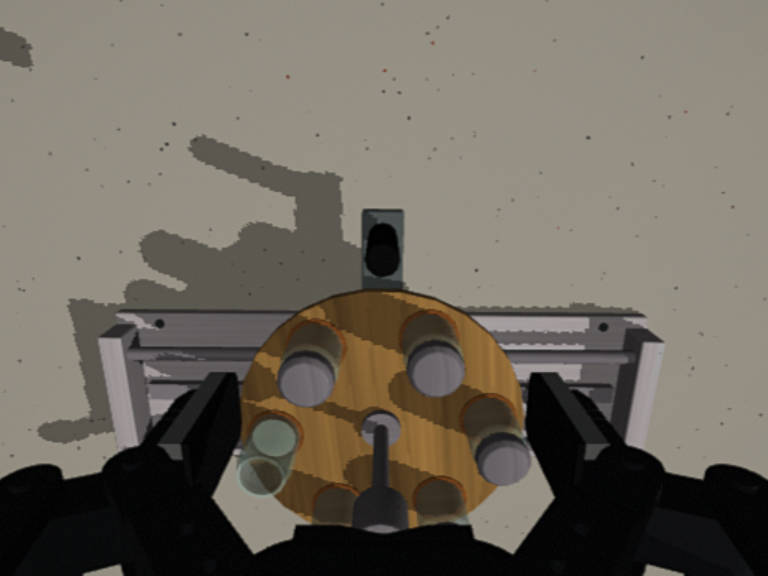

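View pics/t3z.png

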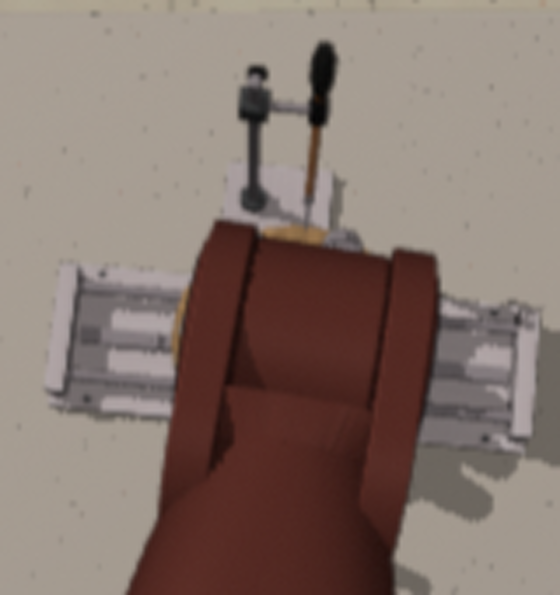

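View pics/s3z.png

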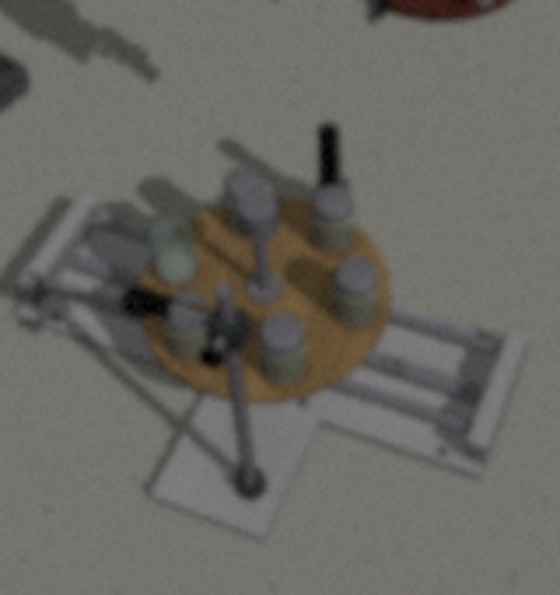

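```bash

python3 - <<'E'
from w import *
d,T,o=pickle.load(open("w4.pkl","rb"))
hx,hy=.461,-.0066; 
P=cloud(d,T)
m=(abs(P[...,2]-.073)<.006)&(P[...,0]>.45); q=P[m]; q=q[np.linalg.norm(q[:,:2]-[.618,-.021],axis=1)<.13]
print("disc z",np.median(q[:,2]))
# disc edge front contour
r=np.linalg.norm(q[:,:2]-[.618,-.021],axis=1)
from scipy.optimize import least_squares
a=np.arctan2(q[:,1]+.021,q[:,0]-.618);E=[]
for b in np.linspace(-np.pi,np.pi,120):
    k=(abs(a-b)<.03)
    if k.sum()>5 and r[k].max()>.112: E.append(q[k][r[k].argmax()][:2])
E=np.array(E);f=least_squares(lambda p:np.hypot(*(E-p[:2]).T)-.118,[.618,-.021],loss="soft_l1",f_scale=.001).x
print("disc centre",f,len(E))
ax=np.array([.6183,-.0213])
for nm,u,v,h in(("l1",306,382,.133),("l2",436,371,.133),("l3",503,459,.133),("open bottom",272,437,.076),("open rim",262,476,.126)):
    p=ray(d,u/1.5,v/1.5,h,T)[:2]
    print(nm,p.round(4),np.hypot(*(p-ax)).round(4),np.degrees(np.arctan2(*(p-ax)[::-1]))%60, np.degrees(np.arctan2(*(p-ax)[::-1])))
print(proj(d,[ax[0],ax[1],.075],T)*1.5)
t=pickle.load(open("top0.pkl","rb"))
E
```

```text
disc z 0.0735487270930954
disc centre [ 0.61891841 -0.02230372] 80
l1 [ 0.5412 -0.0648] 0.0885 29.46688855094402 -150.53311144905598
l2 [0.541  0.0216] 0.0884 30.973542930254695 150.9735429302547
l3 [0.6137 0.0643] 0.0858 33.05013556231853 93.05013556231853
open bottom [ 0.6195 -0.1128] 0.0915 30.768679857961715 -89.23132014203829
open rim [ 0.618 -0.109] 0.0877 29.819024402305217 -90.18097559769478
[382.19766904 426.32586222]
```

Call:
step_arm([
  {"tx": 0, "ty": 0, "tz": 30, "ax": 0, "ay": 0, "az": 0, "jaw": -1},
  {"tx": 0, "ty": 0, "tz": 30, "ax": 0, "ay": 0, "az": 0, "jaw": -1},
  {"tx": 0, "ty": 0, "tz": 30, "ax": 0, "ay": 0, "az": 0, "jaw": -1},
  {"tx": 0, "ty": 0, "tz": 30, "ax": 0, "ay": 0, "az": 0, "jaw": -1},
  {"tx": 0, "ty": -1, "tz": 25, "ax": 0, "ay": 0, "az": 0, "jaw": -1},
  {"tx": 0, "ty": 0, "tz": 12, "ax": 0, "ay": 0, "az": 0, "jaw": -1},
  {"tx": 0, "ty": 0, "tz": 0, "ax": 0, "ay": 0, "az": 0, "jaw": -1},
  {"tx": 0, "ty": 0, "tz": 0, "ax": 0, "ay": 0, "az": 0, "jaw": -1},
])

```text
t: 7.53
ee_pos: [0.6157, -0.0212, 0.2752]
orientation: [3.083, 1.567, 2.991]
force: [-0.5, 0.6, 0.5]
opening: 0.0849
```

```bash

python3 - <<'E'
from w import *
d,T,o=look("s4","scene",1);print(o["t"],o["ee_pos"],toolT(o)[:3,:3].round(3).tolist(),o["qpos"].round(2))
b=d["image"][110:300,140:320];cv2.imwrite("pics/s4z.png",cv2.resize(b,None,fx=3.5,fy=3.5,interpolation=cv2.INTER_CUBIC))
for n in("s3","t3"):
    x,T,_=pickle.load(open(n+".pkl","rb"));P=cloud(x,T)
    m=(np.linalg.norm(P[...,:2]-[.6186,-.0216],axis=-1)<.03)&(P[...,2]>.19)&(P[...,2]<.203)
    q=P[m]; print(n,m.sum(),q.mean(0) if len(q) else 0, q.min(0) if len(q) else 0,q.max(0) if len(q) else 0)
E
```

```text
7.5333 [ 0.61570937 -0.02119037  0.27518595] [[-0.004, 0.093, 0.996], [0.001, 0.996, -0.093], [-1.0, 0.0, -0.004]] [-0.15  0.46  0.21  1.33 -0.   -0.06]
s3 89 [ 0.62246227 -0.02001061  0.19525802] [ 0.60314691 -0.03682073  0.19140631] [ 0.6390036  -0.00372579  0.19989162]
t3 0 0 0 0
```

View pics/s4z.png

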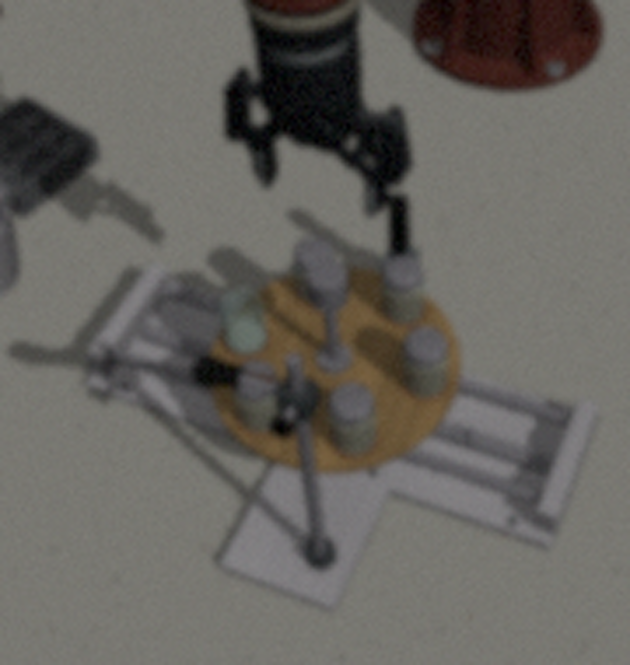

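Call:
step_arm([
  {"tx": 25, "ty": 0, "tz": 3, "ax": 0, "ay": 0, "az": 0, "jaw": -1},
  {"tx": 30, "ty": 0, "tz": 0, "ax": 0, "ay": 0, "az": 0, "jaw": -1},
  {"tx": 30, "ty": 0, "tz": 0, "ax": 0, "ay": 0, "az": 0, "jaw": -1},
  {"tx": 20, "ty": 0, "tz": 0, "ax": 0, "ay": 0, "az": 0, "jaw": -1},
  {"tx": 7, "ty": 0, "tz": 0, "ax": 0, "ay": 0, "az": 0, "jaw": -1},
  {"tx": 0, "ty": 0, "tz": 0, "ax": 0, "ay": 0, "az": 0, "jaw": -1},
  {"tx": 0, "ty": 0, "tz": 0, "ax": 0, "ay": 0, "az": 0, "jaw": -1},
], force=25)

```text
t: 8.17
ee_pos: [0.6193, -0.0215, 0.1664]
orientation: [-0.029, 1.57, -0.122]
force: [0.4, -0.1, 0.1]
opening: 0.0856
```

```bash

python3 - <<'E'
from w import *
d,T,o=look("s5","scene",1);print(o["t"],o["ee_pos"],o["force"],toolT(o)[:3,:3].round(3).tolist())
b=d["image"][110:300,140:320];cv2.imwrite("pics/s5z.png",cv2.resize(b,None,fx=3.5,fy=3.5,interpolation=cv2.INTER_CUBIC))
look("w5")
E
```

```text
8.1667 [ 0.61930317 -0.02151196  0.16635535] [ 0.35341311 -0.13613038  0.11812111] [[0.001, 0.093, 0.996], [-0.0, 0.996, -0.093], [-1.0, -0.0, 0.001]]
```

View pics/s5z.png

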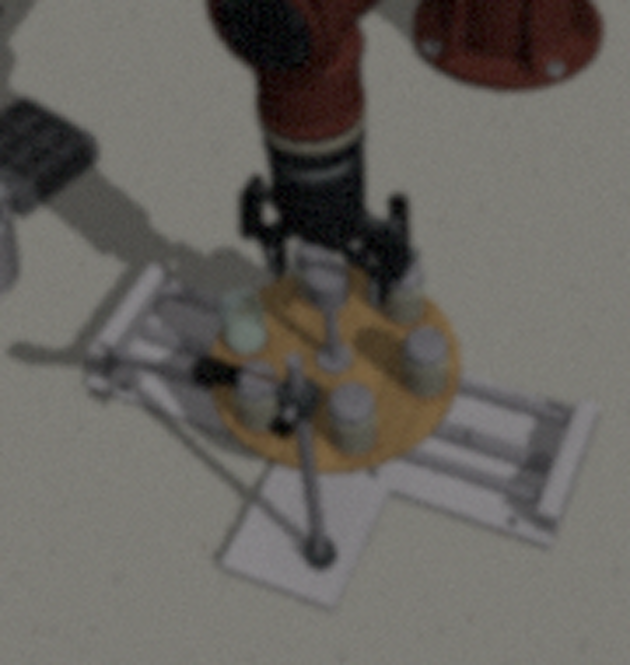

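View pics/w5.png

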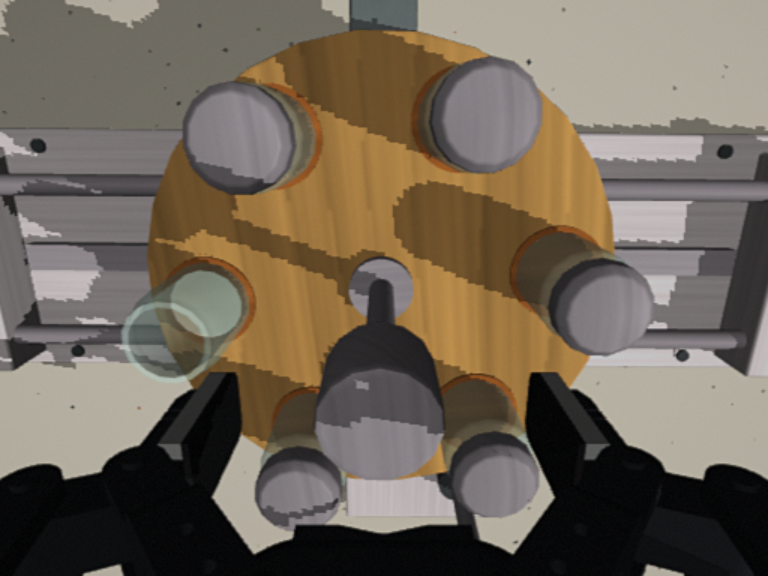

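The knob is centred between the fingers (380, 400), with the open jar at (168, 340). I compute the exact angle from this view and close.

```bash
cat > ang.py <<'E'
from w import *
def go(name,pts):
    d,T,o=pickle.load(open(name+".pkl","rb"))
    ax=ray(d,380/1.5,425/1.5,.197,T)[:2];print("knob",ax)
    L=np.array([ray(d,u/1.5,v/1.5,h,T)[:2] for u,v,h in pts])
    f=cv2.minEnclosingCircle(L.astype(np.float32));print("circle",f)
    c=np.array(f[0])
    for p in L: print(p.round(4),np.degrees(np.arctan2(*(p-c)[::-1])).round(2))
E
python3 - <<'E'
from ang import *
go("w5",[(236,137,.134),(487,114,.134),(602,307,.134),(491,475,.134),(297,486,.134),(168,340,.126)])
E
```

```text
knob [ 0.61847135 -0.02228934]
circle ((0.6159260869026184, -0.023488495498895645), 0.08608303219079971)
[ 0.5418 -0.0652] -150.61
[0.5423 0.0209] 148.95
[0.6159 0.0625] 90.01
[0.6886 0.0184] 29.96
[ 0.6867 -0.0651] -30.45
[ 0.6174 -0.1095] -88.99
```

Call:
step_arm([
  {"tx": 2, "ty": 0, "tz": 0, "ax": 0, "ay": 0, "az": 0, "jaw": 1},
  {"tx": 0, "ty": 0, "tz": 0, "ax": 0, "ay": 0, "az": 0, "jaw": 1},
  {"tx": 0, "ty": 0, "tz": 0, "ax": 0, "ay": 0, "az": 0, "jaw": 1},
  {"tx": 0, "ty": 0, "tz": 0, "ax": 0, "ay": 0, "az": 0, "jaw": 1},
  {"tx": 0, "ty": 0, "tz": 0, "ax": 0, "ay": 0, "az": 0, "jaw": 1},
  {"tx": 0, "ty": 0, "tz": 0, "ax": 0, "ay": 0, "az": 0, "jaw": 1},
], force=25)

```text
t: 8.77
ee_pos: [0.6196, -0.0222, 0.1638]
orientation: [-1.158, 1.569, -1.252]
force: [-1.9, -5.0, 4.5]
opening: 0.0356
```

Call:
step_arm([
  {"tx": 0, "ty": -0.5, "tz": 0, "ax": 0, "ay": 0, "az": 0, "jaw": 1},
  {"tx": 0, "ty": 0, "tz": 0, "ax": -0.03, "ay": 0, "az": 0, "jaw": 1},
  {"tx": 0, "ty": 0, "tz": 0, "ax": -0.06, "ay": 0, "az": 0, "jaw": 1},
  {"tx": 0, "ty": 0, "tz": 0, "ax": -0.07, "ay": 0, "az": 0, "jaw": 1},
  {"tx": 0, "ty": 0, "tz": 0, "ax": -0.07, "ay": 0, "az": 0, "jaw": 1},
  {"tx": 0, "ty": 0, "tz": 0, "ax": -0.07, "ay": 0, "az": 0, "jaw": 1},
  {"tx": 0, "ty": 0, "tz": 0, "ax": -0.07, "ay": 0, "az": 0, "jaw": 1},
  {"tx": 0, "ty": 0, "tz": 0, "ax": -0.07, "ay": 0, "az": 0, "jaw": 1},
  {"tx": 0, "ty": 0, "tz": 0, "ax": -0.07, "ay": 0, "az": 0, "jaw": 1},
  {"tx": 0, "ty": 0, "tz": 0, "ax": -0.07, "ay": 0, "az": 0, "jaw": 1},
  {"tx": 0, "ty": 0, "tz": 0, "ax": -0.07, "ay": 0, "az": 0, "jaw": 1},
  {"tx": 0, "ty": 0, "tz": 0, "ax": -0.04, "ay": 0, "az": 0, "jaw": 1},
], force=40)

```text
t: 9.77
ee_pos: [0.6195, -0.022, 0.1638]
orientation: [-0.549, 1.57, 0.052]
force: [-2.0, -0.5, 5.0]
opening: 0.0348
```

Call:
step_arm([
  {"tx": 0, "ty": 0, "tz": 0, "ax": 0, "ay": 0, "az": 0, "jaw": 1},
])

```text
t: 9.85
ee_pos: [0.6195, -0.022, 0.1639]
orientation: [-0.517, 1.57, 0.083]
force: [-2.8, -0.6, 5.7]
opening: 0.0347
```

```bash

python3 - <<'E'
from w import *
d,T,o=look("w6");R=toolT(o)[:3,:3];print(o["t"],o["ee_pos"],o["force"],o["torque"],o["opening"],np.degrees(np.arctan2(R[1,1],R[0,1])),o["qpos"].round(3))
E
```

```text
9.85 [ 0.61949758 -0.02201236  0.16387814] [-2.78410993 -0.56189797  5.72520573] [-0.2347504   0.42815348 -0.01551703] 0.034705879766885814 124.37466662998801 [-0.153  0.511  0.003  1.062  0.    -0.753]
```

View pics/w6.png

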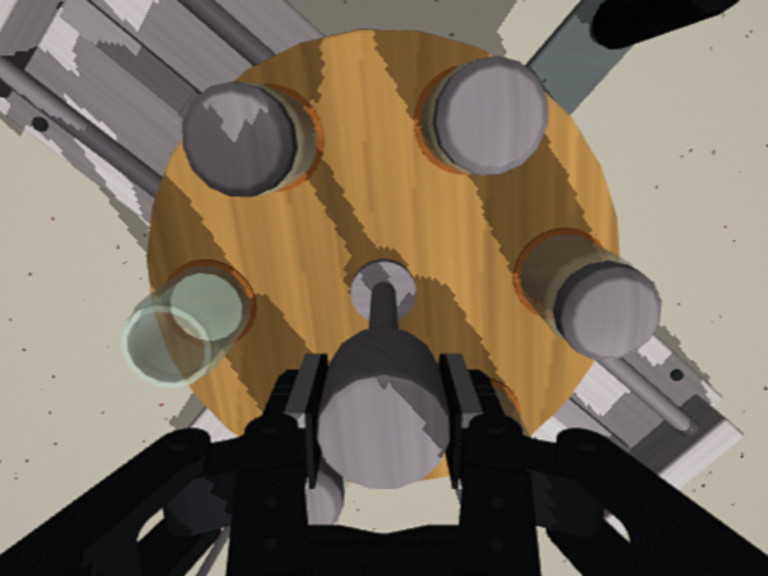

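The knob is gripped and the jars turned with the tool without slipping (open jar still at (168, 343)). About 44.5° remain.

Call:
step_arm([
  {"tx": 0, "ty": 0, "tz": 0, "ax": -0.04, "ay": 0, "az": 0, "jaw": 1},
  {"tx": 0, "ty": 0, "tz": 0, "ax": -0.07, "ay": 0, "az": 0, "jaw": 1},
  {"tx": 0, "ty": 0, "tz": 0, "ax": -0.08, "ay": 0, "az": 0, "jaw": 1},
  {"tx": 0, "ty": 0, "tz": 0, "ax": -0.08, "ay": 0, "az": 0, "jaw": 1},
  {"tx": 0, "ty": 0, "tz": 0, "ax": -0.08, "ay": 0, "az": 0, "jaw": 1},
  {"tx": 0, "ty": 0, "tz": 0, "ax": -0.08, "ay": 0, "az": 0, "jaw": 1},
  {"tx": 0, "ty": 0, "tz": 0, "ax": -0.08, "ay": 0, "az": 0, "jaw": 1},
  {"tx": 0, "ty": 0, "tz": 0, "ax": -0.08, "ay": 0, "az": 0, "jaw": 1},
  {"tx": 0, "ty": 0, "tz": 0, "ax": -0.08, "ay": 0, "az": 0, "jaw": 1},
  {"tx": 0, "ty": 0, "tz": 0, "ax": -0.07, "ay": 0, "az": 0, "jaw": 1},
  {"tx": 0, "ty": 0, "tz": 0, "ax": -0.04, "ay": 0, "az": 0, "jaw": 1},
  {"tx": 0, "ty": 0, "tz": 0, "ax": 0, "ay": 0, "az": 0, "jaw": 1},
])

```text
t: 10.9
ee_pos: [0.619, -0.0218, 0.1639]
orientation: [0.939, 1.57, 2.319]
force: [-4.2, -0.7, 7.1]
opening: 0.0346
```

Call:
step_arm([
  {"tx": 0, "ty": 0, "tz": 0, "ax": 0, "ay": 0, "az": 0, "jaw": 1},
  {"tx": 0, "ty": 0, "tz": 0, "ax": 0, "ay": 0, "az": 0, "jaw": 1},
])

```text
t: 11.07
ee_pos: [0.619, -0.0218, 0.1639]
orientation: [0.911, 1.57, 2.288]
force: [-4.8, -0.1, 7.0]
opening: 0.0349
```

```bash

python3 - <<'E'
from w import *
d,T,o=look("w7");R=toolT(o)[:3,:3];print(o["t"],o["ee_pos"],o["force"],o["torque"],o["opening"],np.degrees(np.arctan2(R[1,1],R[0,1])))
for n in("scene","top"):
    d,_,_=look(n+"7",n,1)
    b=d["image"][110:300,140:320] if n=="scene" else d["image"][70:240,190:350];cv2.imwrite(f"pics/{n}7z.png",cv2.resize(b,None,fx=3.5,fy=3.5,interpolation=cv2.INTER_CUBIC))
    for q in("open_jar","pipette_stand"):print(n,q,[(round(r["score"],2),r["extent"]) for r in spot_in(n,q)[:2]])
E
```

```text
11.0667 [ 0.61900472 -0.02175811  0.16385894] [-4.84479888 -0.07337322  6.98593686] [-0.02835552  0.7460221   0.0551973 ] 0.03491887697246346 168.92105287284278
scene open_jar [(0.54, [219.0, 225.0, 226.7, 241.0])]
scene pipette_stand [(0.85, [195.2, 210.7, 235.7, 274.3])]
top open_jar []
top pipette_stand []
```

View pics/w7.png

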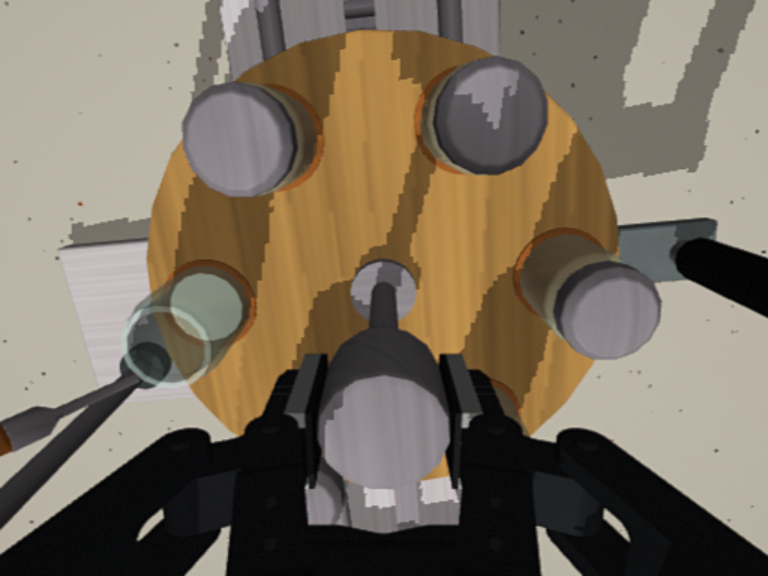

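View pics/scene7z.png

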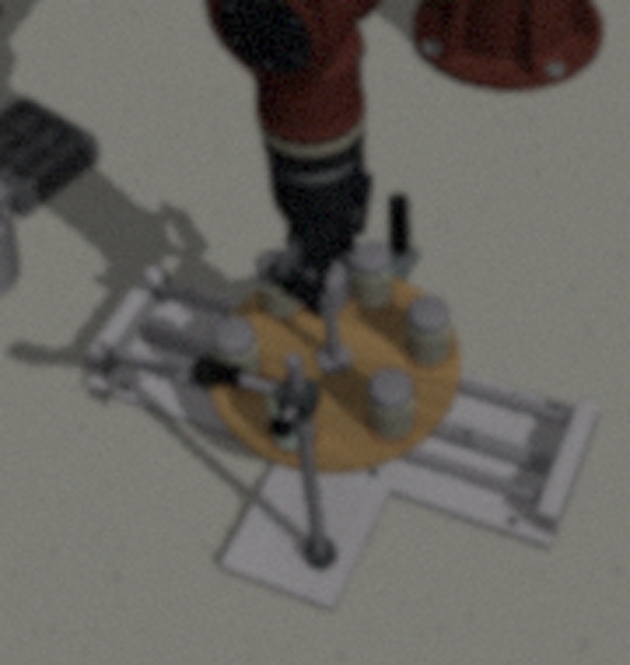

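View pics/top7z.png

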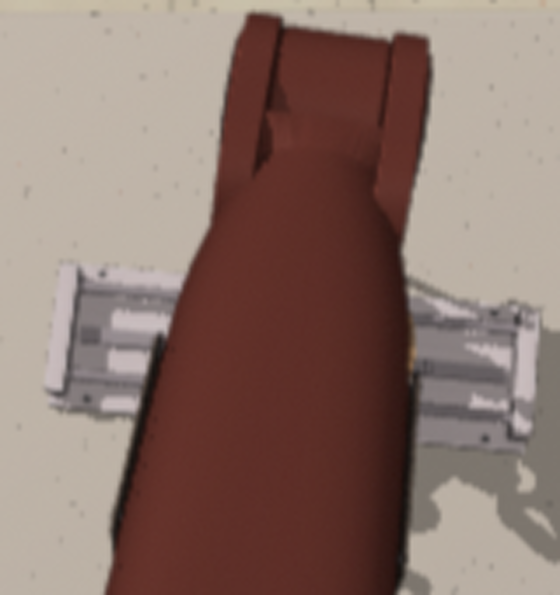

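```bash

python3 - <<'E'
from w import *
d,T,o=pickle.load(open("w7.pkl","rb"))
b=d["image"][190:300,40:180];cv2.imwrite("pics/w7z.png",cv2.resize(b,None,fx=5,fy=5,interpolation=cv2.INTER_CUBIC))
z=d["range_z"];P=cloud(d,T)
for v in range(236,262,2): print(v,[(u,*P[v,u].round(3)) for u in range(72,108,4) if .13<P[v,u,2]<.22])
tip=np.array([.6188,-.0216])+.088*np.array([np.cos(-.099),np.sin(-.099)])
print(tip,proj(d,[*tip,.15],T),proj(d,[*tip,.126],T))
E
```

```text
236 []
238 []
240 []
242 []
244 []
246 []
248 []
250 [(88, np.float64(0.706), np.float64(-0.034), np.float64(0.154))]
252 [(84, np.float64(0.707), np.float64(-0.034), np.float64(0.154)), (88, np.float64(0.707), np.float64(-0.032), np.float64(0.153)), (92, np.float64(0.705), np.float64(-0.032), np.float64(0.152))]
254 [(76, np.float64(0.712), np.float64(-0.033), np.float64(0.155)), (80, np.float64(0.709), np.float64(-0.034), np.float64(0.156)), (84, np.float64(0.707), np.float64(-0.033), np.float64(0.155)), (88, np.float64(0.707), np.float64(-0.032), np.float64(0.153)), (92, np.float64(0.705), np.float64(-0.031), np.float64(0.153))]
256 [(72, np.float64(0.712), np.float64(-0.034), np.float64(0.158)), (76, np.float64(0.71), np.float64(-0.033), np.float64(0.157)), (80, np.float64(0.709), np.float64(-0.033), np.float64(0.156)), (84, np.float64(0.707), np.float64(-0.032), np.float64(0.156)), (88, np.float64(0.707), np.float64(-0.03), np.float64(0.153))]
258 [(72, np.float64(0.711), np.float64(-0.034), np.float64(0.16)), (76, np.float64(0.71), np.float64(-0.033), np.float64(0.159)), (80, np.float64(0.709), np.float64(-0.032), np.float64(0.157)), (84, np.float64(0.709), np.float64(-0.03), np.float64(0.154))]
260 [(72, np.float64(0.71), np.float64(-0.033), np.float64(0.161)), (76, np.float64(0.71), np.float64(-0.032), np.float64(0.159))]
[ 0.70636911 -0.03029778] [ 92.05153238 253.135068  ] [110.91281577 233.99703106]
```

View pics/w7z.png

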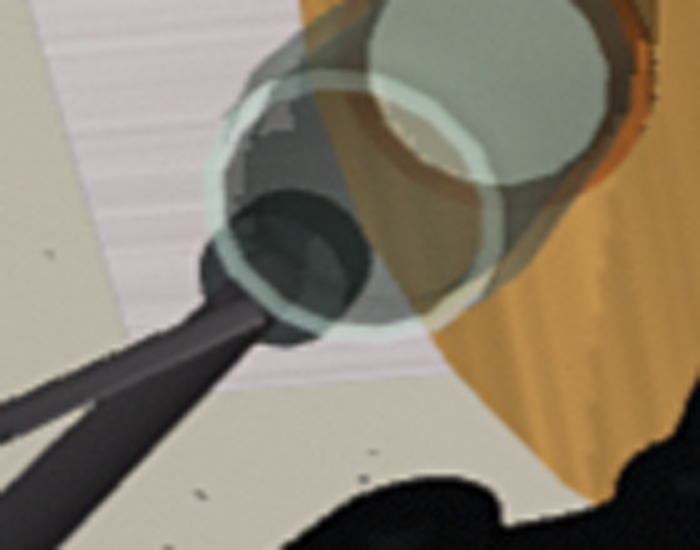

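The needle tip projects to (92, 253), exactly where the geometry puts it. The jar mouth centre is at (110.6, 231), against the tip's footprint at rim height of (111, 234), about 2 mm away. The grip holds, so I hand in.

```bash

python3 - <<'E'
from w import *
o=get_obs();print(o["t"],o["ee_pos"],o["force"],o["opening"],o["qd"].round(3))
print(hand_in())
E
```

```text
11.4167 [ 0.61900164 -0.02177814  0.16385253] [-5.27585275  0.64110221  7.16843555] 0.03498640352661336 [ 0.001  0.001 -0.     0.     0.    -0.001]
the job is handed in; nothing more can be done
None
```

I handed the job in at about 11.4 s of the 58 s, still gripping the knob with the open jar under the pipette tip. The robot reports no verdict, so this rests on my own checks.

**Carriage:** I gripped the push handle and moved it about 62 mm along the rail. The force reading showed the detent drawing it in (a 7.7 N pull that then changed sign). After I let go, the handle, and later the knob, were where the middle station should put them.

**Carousel:** I gripped the knob from above and turned the carousel about 84° counter-clockwise. It did not slip in the grip.

**Last checks:**
- **Jar under the tip:** in the last wrist picture the mouth centre was about 2 mm from the point below the tip (9 mm allowed).
- **Grip:** the knob was held at the 40 N setting, with the fingers 35 mm apart and the arm still. The tool read about 5 N sideways and 7 N upwards.
- **Contacts:** no force reading suggested a touch on the jars, disc or stand, and I never went near the other things on the counter.

**What failed or disagreed:**
- My first two move calls were refused because the rows were incomplete; nothing moved.
- At the end the arm hid the carousel from the top camera, where the networks found neither the jar nor the stand. The scene camera saw the open jar only partly, with a score of 0.54. The jar check therefore rests on the wrist picture and the known geometry.

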